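# Key on and start the wine transfer pump

### The job

Take the key with the round head out of the wooden block, push it fully home into the key switch on the pump's control box and turn it clockwise as far as it goes, to on. Only then press the start button on the same box all the way down and let it come up again, leaving the key in the switch, turned on. Leave the square-headed key in its block and do not knock over the bottle or the glass.

Things in the scene. Friction and masses are not known exactly. Their poses are not given: they have to be found in the camera images.
- key: The round-headed key, 40 g. Origin on its axis at the underside of its shoulder (disc 20 mm across, 4 mm thick), z up towards the head. Below: a flat blade 14 mm wide (along x), 4 mm thick (y), 22 mm long, tip slimmer. Both ways round are the same. It starts upright, blade down, in either slot of the wooden block with 1 mm play each side; it lifts straight out.
- key_bow (a point): Centre of the round-headed key's black disc-shaped head, 27 mm above the key's origin: 32 mm across, 9 mm thick, flat faces looking to the key's +y and -y; pinch these. Axes as the key's. A 9 mm stem joins it to the shoulder.
- spare_key: Another key, alike but with a square head 30 mm x 30 mm x 9 mm; it stands in the block's other slot, 74 mm from the round-headed one. To be left there. Origin as for the key.
- key_block: Fixed wooden block 60 mm (x) x 140 mm (y) x 36 mm high, origin at the centre of its underside, with two slots in its top at y = -37 and +37 mm, 27 mm deep. The keys' heads lie in the block's y direction, so their flat faces look to its x.
- pump_unit: Fixed pump: grey control box 150 mm (x) x 220 mm (y) x 75 mm high, origin at the centre of the box's underside. Key switch on its top at y = -55 mm, start button at y = +55 mm; a motor pump, up to 122 mm high, stands behind the box between x = 100 and 205 mm.
- keyslot (a point): Middle of the key slot's mouth on the switch's brass face (31 mm across), 78 mm above the table; a fixed steel ring 47 mm across, 1 mm higher, surrounds it. x along the slot (either way round fits), z up; turns with the switch. Slot 15.5 x 5.5 mm, 25 mm deep, its mouth widened 2.5 mm all round by a sloping edge. When home, the key's shoulder rests on the brass.
- keyswitch (a joint): Turn of the key switch, rad: 0 off (start; slot along the box's y), growing clockwise seen from above to the stop at 1.22 (70 degrees), on. Light friction, 0.05 N m; stays where left. Blade and slot have about 0.11 rad of play, so turn the key a little further than the switch. It turns only with the key.
- start_button_top (a point): Centre of the top of the black start button, 30 mm across, in a steel collar 46 mm across, on the same control box, 110 mm from the key switch along the box's long side; top 93 mm above the table. Pressed straight down.
- start_button (a joint): Travel of the start button in m: 0 up, 0.006 fully down; needs 4 N to reach the bottom and springs back.
- bottle: Corked green glass bottle, 72 mm across, 220 mm high, standing on the table; origin at the centre of its underside. Not to be knocked over.
- cup: Tasting glass, 70 mm across, 85 mm high, standing on the table; origin at the centre of its underside. Not to be knocked over.
Not all that is in view belongs to the job. Leave any orange or red look-alike of the key alone.

How it is judged (in metres and radians):
On the way, in this order (a step that is already met when the one before it is completed fails the run):
1. the round-headed key is fully home in the switch, not yet turned to on (z of key in the frame of keyslot between -0.004 and 0.004 m and horizontal distance between key and keyslot below 0.004 m and value of joint keyswitch below 0.8 rad), for 0.1 s.
2. the key, still home, has turned the switch to on (z of key in the frame of keyslot below 0.005 m and horizontal distance between key and keyslot below 0.004 m and value of joint keyswitch above 0.95 rad), for 0.1 s.
3. the start button is pressed down with the key on (value of joint start_button above 0.0045 m and value of joint keyswitch above 0.95 rad), for 0.05 s.
At the end, for the whole second after the job is handed in: Round-headed key in the switch, shoulder within 5 mm of the brass and 4 mm of the axis; switch past 0.95 rad (on); start button pressed past 4.5 mm after that and up again (under 2 mm); square-headed key moved under 15 mm; bottle and glass upright within 0.3 rad (all of step 2 and z of key in the frame of keyslot above -0.004 m and linear speed of key below 0.02 m/s and value of joint start_button below 0.002 m and distance of spare_key from where it was at the start of the episode below 0.015 m and angle between each of bottle, cup's own z axis and vertical below 0.3 rad); the robot touches nothing.
It fails at once if the start button is pressed before the key is on (value of joint start_button above 0.0045 m and value of joint keyswitch below 0.95 rad).
It fails at once if the square-headed key is taken out of the block (distance of spare_key from where it was at the start of the episode above 0.015 m).
It fails at once if the bottle or the glass is knocked over (angle between any of bottle, cup's own z axis and vertical above 0.5 rad).
It also fails if it takes over 48 s, if anything falls off the work surface, if the arm or the gripper's body presses on something with over 40 N, if the wrist force passes 120 N, or if a joint passes its speed limit or range.

### The arm

A 7-joint arm with a two-finger parallel gripper is mounted at the origin on the work surface. World frame = base frame: x ahead of the robot, y to its left, z up, the work surface at z = 0. Lengths are in m, angles in degrees, forces in N, time in s.
With the tool pointing down it reaches from about 0.425 to 0.875 m from the base axis. Payload 4.7 kg.
Tool frame: the origin (TCP) lies at the very end of the fingers, on their centre line; the grasp point (between the pads) lies 19 mm behind it; z points along the fingers, y is the direction in which the jaws open and shut (so a half turn about z gives the same grasp; the last joint's range is limited). The gripper opens to 87 mm and grips with 3 to 60 N. Pads are 19 mm wide; open, the fingers measure 117 mm over their backs; the gripper's body (75 mm by 190 mm) begins 51 mm behind the grasp point.
Start: joints at [77.928, 18.392, -4.016, 83.108, 1.295, 78.541, -3.26], TCP at [0.145, -0.634, 0.223] pointing down, gripper open.
Joint ranges: [-163.93, 163.93], [-17.29, 119.83], [-79.2, 71.16], [3.27, 140.29], [-89.18, 269.18], [5.43, 117.66], [-154.24, 154.24]. Speed limits (degrees/s): [147.25, 147.25, 180, 180, 180, 180, 180].

### API

Orientations are given as [roll, pitch, yaw] about the fixed x, y, z axes, in that order (R = Rz(yaw) Ry(pitch) Rx(roll)).
In Python, from cell import * gives the robot as it stands.
- The arm moves only by the tool drive_tool, never from a script. Its argument "moves" is text: rows parted by semicolons, each of 5 numbers parted by spaces: the shift along the tool's x, y, z in m, then the turn about the tool's z in degrees, then the gripper's target within -1 to 1 (fully open at 1, half-way at 0, shut at -1). In form: x y z yaw fingers; .... A call has exactly 8 rows; each row is the pose to reach, as a shift and turn from the pose commanded when the call began, along the tool's axes at that moment; what a row does not reach only later rows make up. A row lasts 1/10 s, in which the tool goes at most 50 mm and 8.59 degrees, less where a joint would pass 70% of its speed; a pose out of reach is approached as far as the arm can. A call with a gripper value outside its range is refused whole. The fingers move at their own pace and stop on an object; "grip_force" is the grip in N (left out, the last holds). Time passes only in rows, so rows that repeat a pose let the fingers close, or fill a call up. It gives the time, the measured TCP pose, the force and the opening at its end, in the units of the state.
- get_obs(): the state, without advancing time (a new reading comes with each control period).
- read_camera(name): name is "scene" or "side" or "wrist"; returns (picture, depth): 480x640x3 uint8, red, green, blue; 480x640 float32, m along the optical axis (not along the pixel's ray), 0 where there is no reading.
- calibration(name): a dict with "intrinsics" (3x3 intrinsics, pixels), "cam_to_world" (4x4, takes a point from camera to world coordinates); the wrist camera has in their place "T_tool_cam" (4x4, takes a point from camera to tool coordinates, whose origin is the TCP and whose axes are the flange's). Camera axes: x right, y up, looking along -z (the intrinsics and any distortion apply to the point x, -y, -z); pixel columns grow to the right and rows downward; lengths in m; the calibration is good to about 2 mm. A picture is of the moment at which its call begins: read the wrist's pose just before it. calibration takes no time and is no camera call.
- sign_off(): hands the job in, once; it reports no verdict.
Trained networks look in the newest picture that a camera, given by its name, has taken for a name from the list of things; names that differ only in an ending like _2 or _b are one class to them, and where a whole thing is asked for, a point or a joint stands for the part that bears it (a point fixed in the world has none). Each returns a list of dicts, best first, with "conf" (0 to 1); they miss things now and then, are a little off and sometimes report something else, mostly with a low value. They report only what shows in the picture. A call takes as long as a camera call. They do not tell look-alikes from the thing itself.
- search_frame(camera, name): "uv" ([column, row] in pixels, amid what is visible of it).
- pinpoint(camera, name): "uv" ([column, row] in pixels: a listed point, or the origin of a listed thing).
The state is a dict: "time_s": time; "qpos": joint angles; "joint_velocities": joint speeds; "effort": joint torques, N m; "tool_pos": TCP position; "tool_rot": TCP orientation; "force": force on the tool from outside, world axes, zero at the start; "wrist_torque": the same for the moment, N m; "grip_width": finger opening in m.
Only numpy, scipy, OpenCV 4.12 (cv2) and the standard library are available. Lean on these libraries where they do the work, as an engineer would, in place of code of your own. Each camera call takes 0.05 s, during which the arm holds its last target. There are 200 camera calls.

## Working session

There is one attempt and no reset: what is moved stays moved. The work goes in short steps, Python scripts to look and compute and a tool call to move; the robot and the scene stay as the last step left them, time stands still between calls to the robot, and variables do not carry over. Pictures are saved under pics/ and viewed, about 8 in all and at most 12, crops included, and the job is handed in when it is done.

Besides the shell and the picture viewer there is one more tool, called as a command line: name --argument value ..., lists and objects as JSON in quotes. drive_tool: Moves the arm, as the interface text tells. Its arguments: {"type":"object","properties":{"moves":{"type":"string"},"grip_force":{"type":"number"}},"required":["moves"]}

```bash
ls; mkdir -p pics; cat > h.py <<'E'
from cell import *
import numpy as np, cv2
from scipy.spatial.transform import Rotation as R
def T_tool(o):
    T=np.eye(4);T[:3,3]=o["tool_pos"];T[:3,:3]=R.from_euler('xyz',o["tool_rot"],degrees=True).as_matrix();return T
def cam(name,o=None):
    c=calibration(name);K=np.array(c["intrinsics"])
    M=np.array(c["cam_to_world"]) if "cam_to_world" in c else T_tool(o)@np.array(c["T_tool_cam"])
    return K,M
def ray(K,M,uv):
    d=np.array([(uv[0]-K[0,2])/K[0,0],-(uv[1]-K[1,2])/K[1,1],-1.]);return M[:3,3],M[:3,:3]@d
def at_z(K,M,uv,z):
    p,d=ray(K,M,uv);return p+d*(z-p[2])/d[2]
def at_d(K,M,uv,dep):
    p,d=ray(K,M,uv);return p+d*dep
def proj(K,M,P):
    q=np.linalg.inv(M)@np.append(P,1);return [K[0,0]*q[0]/-q[2]+K[0,2],K[1,1]*q[1]/q[2]+K[1,2]] 
E
python3 - <<'E'
from h import *
o=get_obs();print({k:np.round(v,3).tolist() for k,v in o.items()});print({k:v for k,v in calibration("scene").items() if k not in("intrinsics","cam_to_world")})
for n in("scene","side","wrist"):
    o=get_obs();im,dp=read_camera(n);cv2.imwrite(f"pics/{n}0.png",im[:,:,::-1]);np.save(n+"0.npy",dp)
    K,M=cam(n,o);print(n,np.round(M[:3,3],3),K[0,0])
    for t in("key","key_bow","spare_key","key_block","pump_unit","keyslot","start_button_top","bottle","cup"):
        for f in(pinpoint,):
            for r in f(n,t)[:3]:
                u=r["uv"];z={"key":.036,"spare_key":.036,"key_bow":.063,"keyslot":.078,"start_button_top":.093}.get(t,0)
                print(n,t,np.round(u,1),round(r["conf"],2),np.round(at_z(K,M,u,z),3))
E
```

```text
pics
{'time_s': 0.0, 'qpos': [77.926, 18.441, -4.016, 83.174, 1.293, 78.542, -3.26], 'joint_velocities': [0.044, -0.044, 0.002, -0.038, 0.032, -0.033, 0.107], 'effort': [0.001, -49.129, -0.404, -31.253, -0.064, 0.044, 0.0], 'tool_pos': [0.145, -0.633, 0.221], 'tool_rot': [-179.889, 0.004, 12.883], 'force': [-0.218, -0.652, 0.302], 'wrist_torque': [0.012, 0.013, -0.039], 'grip_width': 0.087}
{}
scene [1.249 0.44  0.603] 555.7846256165158
scene key [492.1 279.4] 0.84 [0.51  0.374 0.036]
scene key [471.4 298.8] 0.63 [0.572 0.359 0.036]
scene key_bow [497.2 268. ] 0.78 [0.513 0.377 0.063]
scene key_bow [472.  284.7] 0.57 [0.573 0.354 0.063]
scene key_bow [228.  185.7] 0.52 [ 0.525 -0.127  0.063]
scene spare_key [399.2 231.8] 0.78 [0.463 0.198 0.036]
scene pump_unit [252.5 227.1] 0.75 [ 0.541 -0.063  0.   ]
scene keyslot [227.5 183.3] 0.46 [ 0.539 -0.117  0.078]
scene start_button_top [278.9 190.8] 0.6 [ 0.533 -0.008  0.093]
scene cup [438.3 351.2] 0.86 [0.665 0.343 0.   ]
scene cup [253.  224.3] 0.3 [ 0.533 -0.068  0.   ]
side [0.388 0.725 0.494] 513.2785852824567
side key [345.5 454.3] 0.95 [0.48  0.386 0.036]
side key [289.8 420.5] 0.87 [0.552 0.366 0.036]
side key [364.4 374.6] 0.67 [0.494 0.269 0.036]
side key_bow [367.4 360. ] 0.82 [0.491 0.271 0.063]
side key_bow [292.7 402.5] 0.79 [0.549 0.363 0.063]
side key_bow [341.6 436.2] 0.73 [0.485 0.387 0.063]
side spare_key [397.2 343.3] 0.91 [0.468 0.198 0.036]
side key_block [380.6 382.5] 0.67 [0.478 0.239 0.   ]
side pump_unit [393.1 259.6] 0.57 [ 0.533 -0.065 -0.   ]
side keyslot [402.9 208.2] 0.59 [ 0.534 -0.121  0.078]
side start_button_top [389.7 223.6] 0.69 [ 0.537 -0.025  0.093]
side bottle [189.4 331.7] 0.58 [0.768 0.238 0.   ]
side cup [213.3 404.4] 0.56 [0.664 0.347 0.   ]
wrist [ 0.226 -0.614  0.385] 340.61900141202045
```

View pictures.

View pics/side0.png

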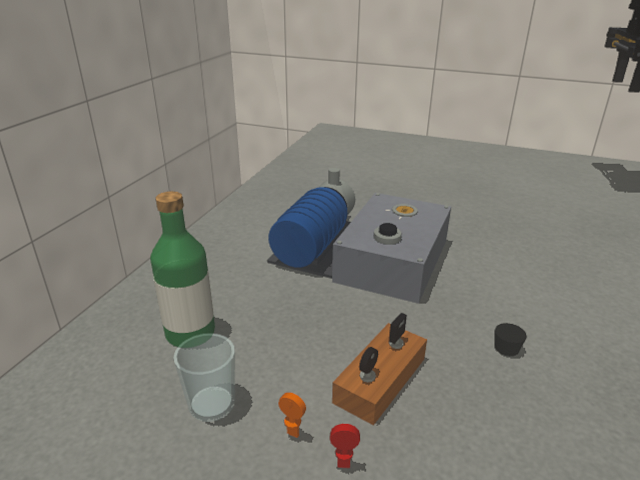

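View pics/scene0.png

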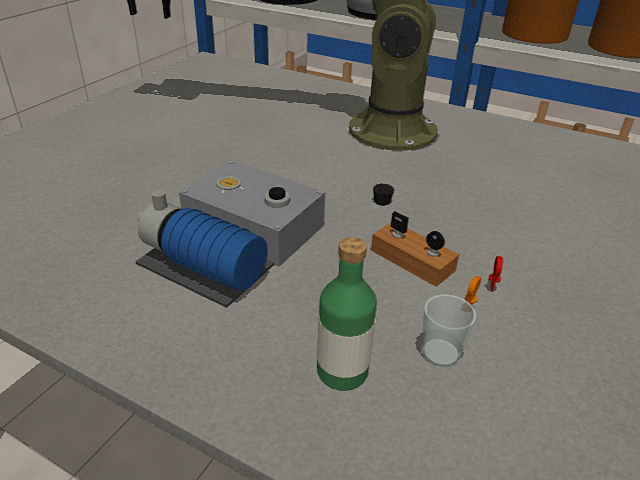

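drive_tool --moves "0.045 -0.02 -0.02 -5 1; 0.08 -0.05 -0.04 -10 1; 0.12 -0.08 -0.05 -16 1; 0.16 -0.11 -0.05 -22 1; 0.195 -0.14 -0.05 -28 1; 0.235 -0.17 -0.05 -34 1; 0.27 -0.2 -0.05 -40 1; 0.3 -0.23 -0.05 -46 1"

```text
time_s: 2.3
tool_pos: [0.3876, -0.3403, 0.2728]
tool_rot: [180.0, 0.0, 59.2]
force: [-0.4, -0.3, -0.3]
grip_width: 0.0872
```

drive_tool --moves "0.04 0 0 -5 1; 0.08 0 0 -10 1; 0.12 0.01 0 -15 1; 0.16 0.01 0 -20 1; 0.2 0.02 0 -25 1; 0.24 0.02 0 -31 1; 0.24 0.02 0 -31 1; 0.24 0.02 0 -31 1"

```text
time_s: 3.1
tool_pos: [0.5275, -0.1466, 0.2725]
tool_rot: [-180.0, 0.0, 90.0]
force: [-0.4, -0.6, -0.8]
grip_width: 0.0869
```

```bash
cat > look.py <<'E'
from h import *
import sys
Z={"key":.036,"spare_key":.036,"key_bow":.063,"keyslot":.078,"start_button_top":.093}
def look(tag,names,cams=("wrist",)):
    for n in cams:
        o=get_obs();im,dp=read_camera(n);cv2.imwrite(f"pics/{n}{tag}.png",im[:,:,::-1]);np.save(f"{n}{tag}.npy",dp)
        K,M=cam(n,o);print(n,"t",round(o["time_s"],2),"tcp",np.round(o["tool_pos"],4),np.round(o["tool_rot"],2),"cam",np.round(M[:3,3],3),"axis",np.round(-M[:3,2],2))
        for t in names:
            for r in pinpoint(n,t)[:3]:
                u=r["uv"];d=dp[int(np.clip(u[1],0,479)),int(np.clip(u[0],0,639))]
                print(t,np.round(u,1),round(r["conf"],2),"z-plane",np.round(at_z(K,M,u,Z.get(t,0)),4),"depth",np.round(at_d(K,M,u,d),4))
if __name__=="__main__": look(sys.argv[1],sys.argv[2].split(","))
E
python3 look.py 1 keyslot,start_button_top,pump_unit
```

```text
wrist t 3.1 tcp [ 0.5275 -0.1466  0.2725] [-1.7999e+02  2.0000e-02  8.9990e+01] cam [ 0.526 -0.061  0.435] axis [ 0.   -0.31 -0.95]
keyslot [324.6 186. ] 0.93 z-plane [ 0.5295 -0.1198  0.078 ] depth [ 0.5298 -0.1237  0.054 ]
start_button_top [333.6  67.2] 0.91 z-plane [ 0.5373 -0.0091  0.093 ] depth [ 0.5372 -0.0098  0.0971]
pump_unit [326.2 133.8] 0.64 z-plane [ 0.5321 -0.0686  0.    ] depth [ 0.5311 -0.0674  0.0746]
```

View pics/wrist1.png

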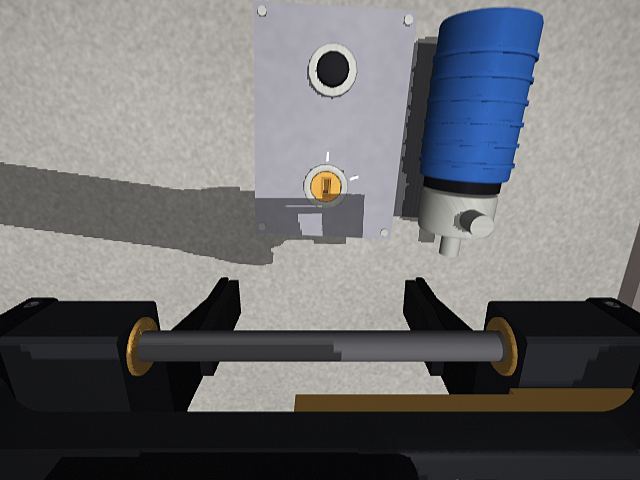

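```bash
cat > pts.py <<'E'
from h import *
def cloud(dp,K,M):
    v,u=np.mgrid[:480,:640];d=dp
    c=np.stack([(u-K[0,2])/K[0,0]*d,-(v-K[1,2])/K[1,1]*d,-d],-1)
    return c@M[:3,:3].T+M[:3,3]
E
python3 - <<'E'
from pts import *
o=get_obs();K,M=cam("wrist",o);im=cv2.imread("pics/wrist1.png");dp=np.load("wrist1.npy")
P=cloud(dp,K,M)
m=(abs(P[...,2]-.075)<.0035)&(abs(P[...,0]-.53)<.12)&(abs(P[...,1]+.065)<.15)&(dp>0)
m=cv2.morphologyEx(m.astype(np.uint8),cv2.MORPH_OPEN,np.ones((5,5)))>0
q=P[m][:,:2].astype(np.float32);print("box",cv2.minAreaRect(q*1000),"z",np.median(P[m][:,2]))
hsv=cv2.cvtColor(im,cv2.COLOR_BGR2HSV)
def ell(mask,z,nm):
    cs,_=cv2.findContours(mask.astype(np.uint8),cv2.RETR_EXTERNAL,cv2.CHAIN_APPROX_NONE)
    c=max(cs,key=cv2.contourArea)[:,0]
    w=np.array([at_z(K,M,p,z)[:2] for p in c],np.float32)
    print(nm,cv2.minEnclosingCircle(w*1000),cv2.fitEllipse(w*1000))
v,u=np.mgrid[:480,:640]
near=lambda a,b,r:(u-a)**2+(v-b)**2<r*r
ell((hsv[...,0]>10)&(hsv[...,0]<30)&(hsv[...,1]>110)&near(325,186,26),.078,"brass 31")
ell((hsv[...,2]<70)&near(332,69,24),.093,"button 30")
s=im[180:194,316:334];cv2.imwrite("pics/slot1.png",cv2.resize(im[150:215,290:370],None,fx=8,fy=8,interpolation=cv2.INTER_CUBIC))
b=(P[...,2]<.072)&near(325,186,12)&(dp>0)
qq=P[b];print("slot pts",b.sum(),qq.mean(0) if len(qq) else 0)
E
```

```text
box ((553.6218872070312, -68.67657470703125), (220.82275390625, 191.9207763671875), 86.71012878417969) z 0.07546579320780233
brass 31 ((529.593017578125, -123.01786804199219), 16.052818298339844) ((529.5819091796875, -122.8330307006836), (30.36626625061035, 30.964475631713867), 112.10279083251953)
button 30 ((535.8438110351562, -13.5853853225708), 15.011458396911621) ((535.88720703125, -13.437078475952148), (28.563060760498047, 29.134910583496094), 155.38320922851562)
slot pts 73 [ 0.52987909 -0.12532767  0.05631736]
```

View pics/slot1.png

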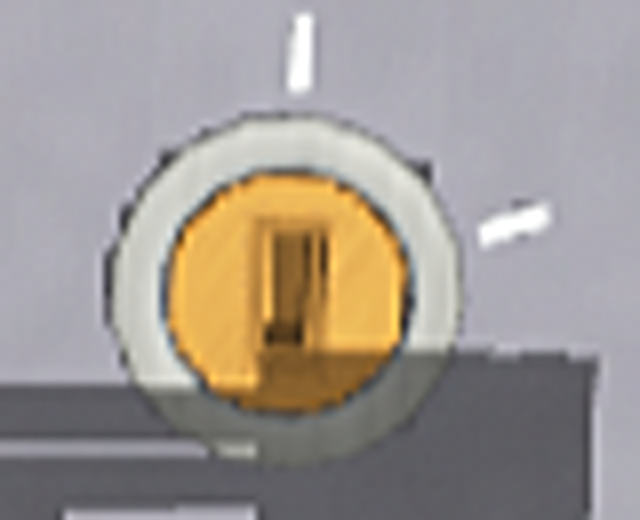

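drive_tool --moves "0.045 -0.005 0 0 1; 0.095 -0.01 0 0 1; 0.145 -0.02 0 3 1; 0.195 -0.025 0 6 1; 0.245 -0.03 0 9 1; 0.295 -0.04 0 12 1; 0.34 -0.045 0 15 1; 0.38 -0.05 0 17.5 1"

```text
time_s: 4.1
tool_pos: [0.4776, 0.2341, 0.273]
tool_rot: [179.9, -0.0, 72.2]
force: [1.6, -0.5, 0.5]
grip_width: 0.0867
```

drive_tool --moves "0 0 0 0 1; 0 0 0 0 1; 0 0 0 0 1; 0 0 0 0 1; 0 0 0 0 1; 0 0 0 0 1; 0 0 0 0 1; 0 0 0 0 1"

```text
time_s: 4.9
tool_pos: [0.4781, 0.2325, 0.2725]
tool_rot: [180.0, 0.0, 72.4]
force: [-0.5, 0.1, 0.5]
grip_width: 0.0869
```

```bash
python3 look.py 2 key,key_bow,spare_key,key_block; python3 - <<'E'
from pts import *
o=get_obs();K,M=cam("wrist",o);im=cv2.imread("pics/wrist2.png");dp=np.load("wrist2.npy")
P=cloud(dp,K,M)
near=(abs(P[...,0]-.48)<.09)&(abs(P[...,1]-.235)<.12)&(dp>0)
m=(abs(P[...,2]-.036)<.003)&near
m=cv2.morphologyEx(m.astype(np.uint8),cv2.MORPH_OPEN,np.ones((3,3)))>0
print("block",cv2.minAreaRect(P[m][:,:2].astype(np.float32)*1000),np.median(P[m][:,2]))
h=(near&(P[...,2]>.055)&(P[...,2]<.09)).astype(np.uint8)
n,l,s,c=cv2.connectedComponentsWithStats(h)
for i in range(1,n):
    if s[i,4]>40:
        q=P[l==i];print("head",c[i],s[i,4],cv2.minAreaRect(q[:,:2].astype(np.float32)*1000),"z",q[:,2].min(),q[:,2].max())
E
```

```text
wrist t 4.9 tcp [0.4781 0.2325 0.2725] [179.99   0.    72.37] cam [0.502 0.314 0.435] axis [-0.09 -0.29 -0.95]
key [287.8  78.2] 0.96 z-plane [0.4837 0.3726 0.036 ] depth [0.4847 0.3692 0.0589]
key [547.2 122.6] 0.6 z-plane [0.7435 0.2428 0.036 ] depth [0.7306 0.2466 0.0574]
key [353.3  76.8] 0.55 z-plane [0.5509 0.3527 0.036 ] depth [0.5485 0.3508 0.0558]
key_bow [354.   72.7] 0.77 z-plane [0.5493 0.3534 0.063 ] depth [0.549  0.3532 0.0654]
key_bow [319.7 173.4] 0.74 z-plane [0.4866 0.2694 0.063 ] depth [0.4873 0.2711 0.0778]
key_bow [288.  76.] 0.6 z-plane [0.4858 0.3704 0.063 ] depth [0.4858 0.3704 0.0633]
spare_key [324.6 227.5] 0.76 z-plane [0.4713 0.202  0.036 ] depth [0.474  0.212  0.0714]
key_block [324.5 196.2] 0.72 z-plane [0.481  0.2322 0.    ] depth [0.4828 0.239  0.0363]
block ((479.64666748046875, 233.86544799804688), (140.1724853515625, 59.98402786254883), 74.97183227539062) 0.03666240488129405
head [358.99346405  72.31372549] 153 ((552.8270263671875, 353.3669128417969), (5.1701178550720215, 29.094284057617188), 83.5826416015625) z 0.055098129850300326 0.0670536160093505
head [322.01968504 172.51181102] 254 ((489.2083740234375, 269.9806823730469), (30.700227737426758, 8.451770782470703), 72.92649841308594) z 0.06461035591069908 0.08049684319357803
head [324.97286822 238.92635659] 258 ((470.090576171875, 198.561279296875), (30.517723083496094, 8.940072059631348), 72.58969116210938) z 0.05500103838160669 0.08023666964577708
```

View pics/wrist2.png

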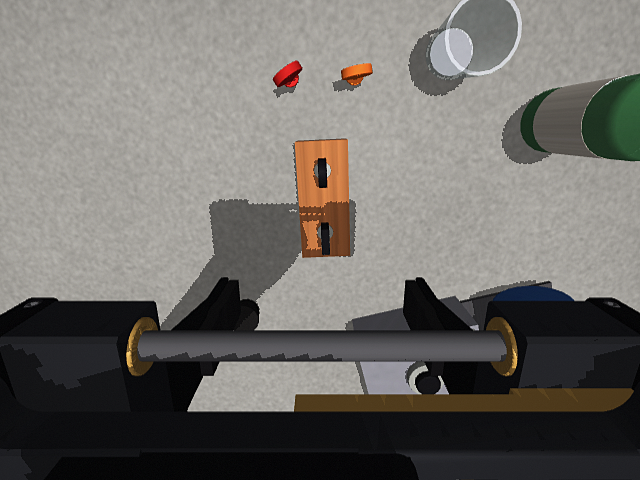

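```bash
python3 -c "
import cv2,numpy as np
a=cv2.imread('pics/side0.png')[300:430,310:440];b=cv2.imread('pics/scene0.png')[200:290,365:515]
cv2.imwrite('pics/crop.png',np.hstack([cv2.resize(a,(400,400),interpolation=2),cv2.resize(b,(400,400),interpolation=2)]))"
```

```text
(no output)
```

View pics/crop.png

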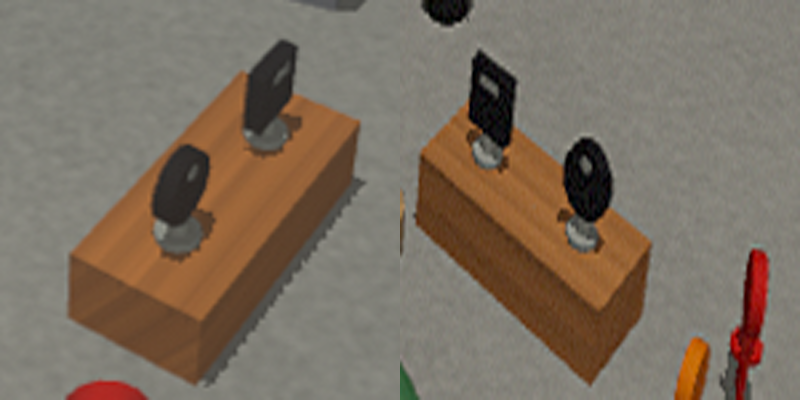

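The candidates in the wrist view are the black key at (322,172), the black key at (325,238), red at (288,74) and orange at (357,73). The crop shows that the black one nearer the coloured look-alikes, at (322,172), has the round head. The other black key is square. I'm going to the round one.

drive_tool --moves "0.02 0 0.03 -1 0.6; 0.039 -0.001 0.07 -2 0.4; 0.039 -0.001 0.11 -2 0.3; 0.039 -0.001 0.14 -2 0.2; 0.039 -0.001 0.165 -2 0.2; 0.039 -0.001 0.185 -2 0.2; 0.039 -0.001 0.205 -2 0.2; 0.039 -0.001 0.226 -2 0.2" --grip_force 25

```text
time_s: 5.95
tool_pos: [0.4889, 0.2702, 0.0456]
tool_rot: [-180.0, -0.0, 74.4]
force: [-0.7, 0.4, -0.0]
grip_width: 0.0524
```

drive_tool --moves "0 0 0 0 0.2; 0 0 0 0 -0.2; 0 0 0 0 -0.5; 0 0 0 0 -1; 0 0 0 0 -1; 0 0 0 0 -1; 0 0 0 0 -1; 0 0 0 0 -1" --grip_force 25

```text
time_s: 6.75
tool_pos: [0.4895, 0.2699, 0.0467]
tool_rot: [179.9, -0.0, 74.4]
force: [0.8, -0.1, -0.5]
grip_width: 0.0086
```

drive_tool --moves "0 0 -0.005 0 -1; 0 0 -0.015 0 -1; 0 0 -0.03 0 -1; 0 0 -0.045 0 -1; 0 0 -0.065 0 -1; 0 0 -0.085 0 -1; 0 0 -0.105 0 -1; 0 0 -0.125 0 -1"

```text
time_s: 7.55
tool_pos: [0.4881, 0.2709, 0.1737]
tool_rot: [-180.0, -0.0, 74.4]
force: [0.2, -0.2, -0.9]
grip_width: 0.0085
```

```bash
python3 - <<'E'
from pts import *
o=get_obs();print(o["tool_pos"],o["tool_rot"],o["grip_width"],o["force"])
im,dp=read_camera("side");cv2.imwrite("pics/side3.png",cv2.resize(im[230:430,270:470,::-1],(400,400),interpolation=2))
K,M=cam("side")
im2,dp2=read_camera("wrist");cv2.imwrite("pics/w3.png",cv2.resize(im2[230:480,200:440,::-1],(400,400),interpolation=2))
a=cv2.hconcat([cv2.imread("pics/side3.png"),cv2.imread("pics/w3.png")]);cv2.imwrite("pics/c3.png",a)
for t in("key","key_bow","spare_key"):
  for r in pinpoint("side",t)[:4]: print(t,np.round(r["uv"],1),r["conf"])
b=np.array(o["tool_pos"])+[0,0,.019-.003];print("expect bow uv",proj(K,M,b),"key",proj(K,M,b-[0,0,.027]))
E
```

```text
[0.48806707 0.27093955 0.17365951] [-1.79999057e+02 -2.74401641e-02  7.44452737e+01] 0.008468205965934407 [ 0.17818078 -0.24605276 -0.92450714]
key [374.1 289.9] 0.9
key [347.4 454.8] 0.85
key [290.2 420.7] 0.81
key_bow [343.5 436.1] 0.72
key_bow [290.4 404.7] 0.66
key_bow [376.1 269.7] 0.61
spare_key [400.3 346. ] 0.77
spare_key [381.8 381.5] 0.45
expect bow uv [np.float64(376.0318823411694), np.float64(272.76144936737376)] key [np.float64(374.49576851310167), np.float64(293.18077803488495)]
```

View pics/c3.png

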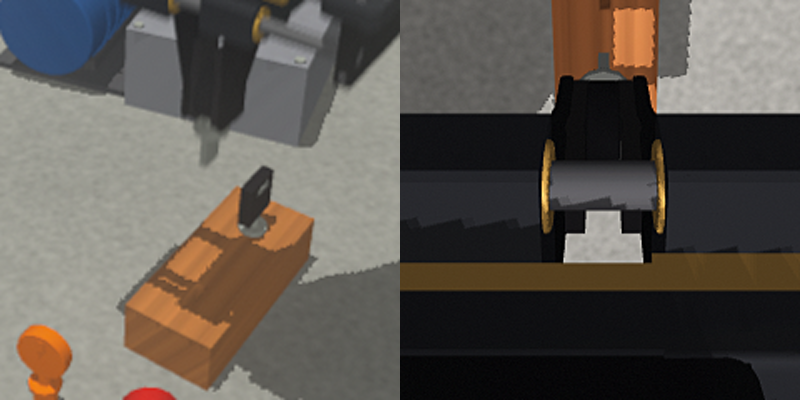

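drive_tool --moves "-0.04 0.015 0 -1 -1; -0.085 0.035 0 -3 -1; -0.13 0.05 0 -5 -1; -0.175 0.07 0 -7 -1; -0.22 0.085 0 -9 -1; -0.265 0.105 0 -11 -1; -0.31 0.122 0 -12.3 -1; -0.35 0.138 0 -12.3 -1"

```text
time_s: 8.6
tool_pos: [0.5264, -0.1067, 0.1704]
tool_rot: [-179.9, 0.0, 86.6]
force: [-0.4, -0.4, -0.8]
grip_width: 0.0087
```

drive_tool --moves "-0.015 0.005 0 0 -1; -0.019 0.007 0 0 -1; -0.019 0.007 0 0 -1; -0.019 0.007 0 0 -1; -0.019 0.007 0 0 -1; -0.019 0.007 0 0 -1; -0.019 0.007 0 0 -1; -0.019 0.007 0 0 -1"

```text
time_s: 9.4
tool_pos: [0.5334, -0.1231, 0.1716]
tool_rot: [180.0, 0.0, 86.7]
force: [-0.8, 0.6, -0.4]
grip_width: 0.0086
```

drive_tool --moves "0 -0.002 0.01 0 -1; 0 -0.004 0.02 0 -1; 0 -0.004 0.03 0 -1; 0 -0.004 0.04 0 -1; 0 -0.004 0.045 0 -1; 0 -0.004 0.047 0 -1; 0 -0.004 0.047 0 -1; 0 -0.004 0.047 0 -1"

```text
time_s: 10.2
tool_pos: [0.5298, -0.1233, 0.1249]
tool_rot: [180.0, 0.0, 86.7]
force: [0.8, 0.6, -0.5]
grip_width: 0.0087
```

```bash
python3 - <<'E'
from pts import *
o=get_obs();print(np.round(o["tool_pos"],4),o["tool_rot"],o["force"])
tp=np.array(o["tool_pos"]);k=tp+[0,0,-.011];tip=k-[0,0,.022];sl=np.array([.5296,-.1229,.078])
out=[]
for n,s in(("side",[402,208]),("scene",[228,185]),("wrist",None)):
    im,dp=read_camera(n);K,M=cam(n,o)
    print(n,"exp key",np.round(proj(K,M,k),1),"tip",np.round(proj(K,M,tip),1),"slot",np.round(proj(K,M,sl),1),[(np.round(r["uv"],1).tolist(),round(r["conf"],2)) for t in("key","keyslot") for r in pinpoint(n,t)[:2]])
    c=np.array(proj(K,M,(k+tip)/2)).astype(int);v0,u0=c[1]-30,c[0]-20;print("crop origin",u0,v0)
    out.append(cv2.resize(im[v0:v0+50,u0:u0+40,::-1],(264,330) if 1 else 0,interpolation=2))
cv2.imwrite("pics/c4.png",cv2.hconcat(out))
E
```

```text
[ 0.5298 -0.1233  0.1249] [1.79962908e+02 1.05490796e-02 8.66846913e+01] [ 0.82713003  0.58303306 -0.52234232]
side exp key [407.2 190.1] tip [406.1 201.2] slot [405.4 208.1] [([289.9, 419.7], 0.9), ([405.3, 185.4], 0.66), ([404.3, 210.1], 0.61)]
crop origin 386 165
scene exp key [226.2 163.3] tip [227.  173.8] slot [227.7 180.4] [([493.3, 277.8], 0.82), ([469.2, 298.3], 0.78), ([229.6, 182.0], 0.43)]
crop origin 206 138
wrist exp key [323.7 286.8] tip [323.5 271.1] slot [323.  262.2] [([316.8, 290.0], 0.73), ([321.4, 259.3], 0.57)]
crop origin 303 248
```

View pics/c4.png

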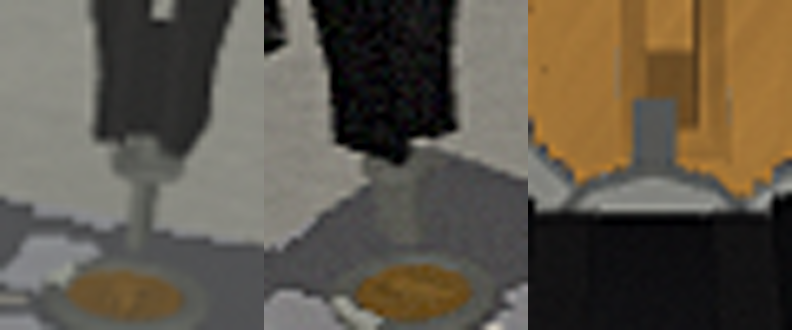

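```bash
python3 - <<'E'
from pts import *
o=get_obs();im,dp=read_camera("wrist");K,M=cam("wrist",o);tp=np.array(o["tool_pos"]);print(tp)
u0,v0,f=285,225,10
a=cv2.resize(np.ascontiguousarray(im[v0:v0+60,u0:u0+80,::-1]),None,fx=f,fy=f,interpolation=2)
th=np.radians(86.7);ex=np.array([np.cos(th),np.sin(th),0]);ey=np.array([np.sin(th),-np.cos(th),0])
def rect(c,w,h,col):
    p=[(np.array(proj(K,M,c+ex*w/2*i+ey*h/2*j))-[u0,v0]+.5)*f for i,j in((1,1),(1,-1),(-1,-1),(-1,1))]
    cv2.polylines(a,[np.int32(p)],True,col,1)
s=np.array([.5296,-.1229,.078])
rect(s,.0205,.0105,(255,0,0));rect(s-[0,0,.0025],.0155,.0055,(0,255,0))
rect(tp-[0,0,.033],.014,.004,(0,0,255))
t=np.linspace(0,2*np.pi,60)
p=[(np.array(proj(K,M,s+.0155*(ex*np.cos(q)+ey*np.sin(q))))-[u0,v0]+.5)*f for q in t];cv2.polylines(a,[np.int32(p)],True,(255,255,0),1)
cv2.imwrite("pics/c5.png",a)
E
```

```text
[ 0.52947061 -0.1232672   0.12462314]
```

View pics/c5.png

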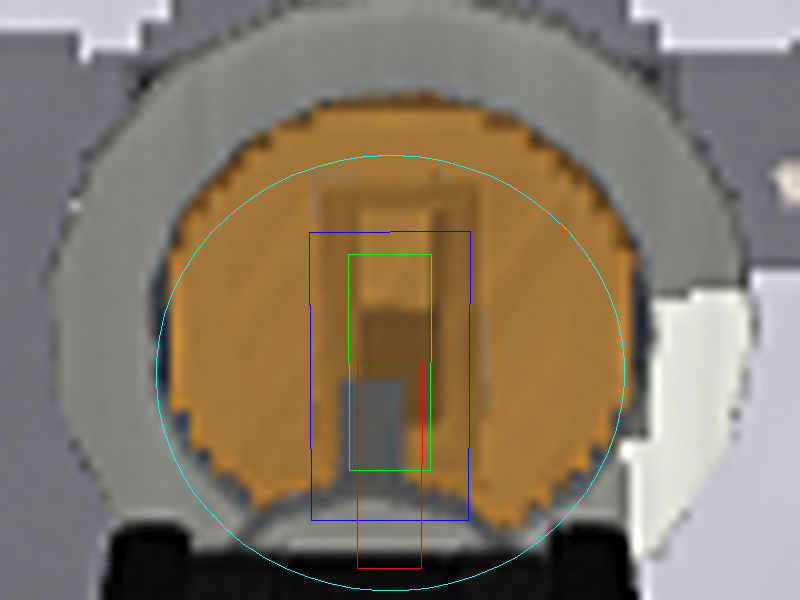

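```bash
python3 - <<'E'
from pts import *
from scipy.optimize import least_squares
o=get_obs();im,dp=read_camera("wrist");K,M=cam("wrist",o);tp=np.array(o["tool_pos"]);print(tp)
np.save("w5.npy",dp);cv2.imwrite("pics/w5.png",im[:,:,::-1])
hsv=cv2.cvtColor(im,cv2.COLOR_RGB2HSV);m=((hsv[...,0]>8)&(hsv[...,0]<30)&(hsv[...,1]>110)).astype(np.uint8)
m[:,:295]=0;m[:,355:]=0;m[:228]=0;m[280:]=0
# per column topmost, per row left/right extreme brass edges
pts=[]
for u in range(305,347):
    r=np.where(m[:,u])[0]
    if len(r):pts.append((u,r[0]-.5))
for v in range(238,268):
    r=np.where(m[v])[0]
    if len(r):pts+= [(r[0]-.5,v),(r[-1]+.5,v)]
W=np.array([at_z(K,M,p,.078)[:2] for p in pts])
f=least_squares(lambda c:np.hypot(*(W-c[:2]).T)-c[2],[.5296,-.122,.0155],loss='soft_l1',f_scale=.0005).x
g=least_squares(lambda c:np.hypot(*(W-c[:2]).T)-.0155,[.5296,-.122],loss='soft_l1',f_scale=.0005).x
print("brass free",f,"fixed r",g)
# predicted shoulder/blade in image
for nm,dz in(("sh under",-.011),("sh top",-.007)):
    print(nm,np.round(proj(K,M,tp+[0.0006,.00998,dz]),1),np.round(proj(K,M,tp+[-.0099,.0,dz]),1))
for w in(.005,.006,.007): print("tip edge",w,np.round(proj(K,M,tp+[.058*w,w,-.033]),1))
P=cloud(dp,K,M)
for v in range(255,284): print(v,[f"{P[v,u,2]*1000:.0f}" for u in range(314,336)],im[v,323])
E
```

```text
[ 0.52941699 -0.12329738  0.12458509]
brass free [ 0.53051457 -0.11903731  0.01564242] fixed r [ 0.53051716 -0.11887805]
sh under [323.8 270.4] [306.2 287.7]
sh top [323.9 273.3] [305.9 290.9]
tip edge 0.005 [323.5 263.6]
tip edge 0.006 [323.5 262.1]
tip edge 0.007 [323.5 260.6]
255 ['79', '78', '79', '79', '79', '78', '76', '55', '54', '53', '54', '54', '54', '53', '53', '77', '77', '79', '78', '78', '78', '79'] [154 110  52]
256 ['79', '78', '79', '79', '78', '77', '77', '57', '55', '55', '54', '56', '54', '56', '55', '77', '77', '77', '79', '78', '79', '78'] [110  79  38]
257 ['78', '78', '79', '78', '77', '76', '77', '57', '58', '57', '57', '59', '57', '57', '57', '75', '78', '77', '78', '79', '79', '78'] [104  74  36]
258 ['79', '78', '78', '79', '77', '77', '76', '59', '60', '60', '59', '60', '60', '60', '59', '77', '77', '77', '79', '79', '78', '79'] [106  76  36]
259 ['79', '78', '79', '78', '77', '77', '76', '60', '61', '62', '60', '62', '62', '62', '62', '77', '78', '79', '78', '79', '79', '79'] [107  77  37]
260 ['77', '79', '78', '79', '78', '77', '77', '64', '63', '64', 
[... 3071 characters left out ...]
', '117'] [146 146 140]
280 ['136', '137', '136', '135', '136', '135', '136', '136', '136', '137', '135', '136', '136', '137', '136', '137', '135', '127', '126', '127', '126', '125'] [43 43 42]
281 ['138', '137', '137', '138', '138', '138', '138', '139', '137', '138', '139', '139', '139', '138', '137', '138', '137', '127', '127', '126', '128', '127'] [2 1 4]
282 ['140', '140', '140', '140', '141', '141', '140', '141', '141', '140', '287', '141', '141', '140', '140', '140', '140', '129', '128', '129', '128', '129'] [ 9  8 11]
283 ['141', '143', '142', '142', '142', '142', '142', '142', '141', '141', '142', '142', '143', '143', '141', '141', '142', '129', '128', '130', '130', '129'] [10 11 13]
```

```bash
python3 - <<'E'
from pts import *
o=get_obs();K,M=cam("wrist",o);tp=np.array(o["tool_pos"]);dp=np.load("w5.npy");P=cloud(dp,K,M)*1000
print(tp)
print("near wall y",np.round(P[257:264,326,1],1),"z",np.round(P[257:264,326,2],0))
for v in range(238,256): print(v,np.round(P[v,325],1))
print("blade front",np.round(P[263:272,322],1).tolist())
print("blade L/R",np.round(P[270,[319,325]],1).tolist(),"slot inner L/R",np.round(P[258,[320,321,328,329]],1).tolist())
print("rim",np.round(P[273:280,321],1).tolist())
r=P[278];print("shoulder row278",[ (u,np.round(P[278,u],1).tolist()) for u in (308,309,310,311,312,333,334,335)])
E
```

```text
[ 0.52940011 -0.12326338  0.12456413]
near wall y [-127.4 -126.9 -126.9 -127.3 -127.4 -127.3 -127.4] z [57. 60. 62. 63. 65. 67. 68.]
238 [ 531.4 -106.1   77.8]
239 [ 531.4 -106.6   78.5]
240 [ 531.4 -107.3   78.5]
241 [ 531.3 -107.9   78.6]
242 [ 531.3 -108.5   78.9]
243 [ 531.2 -109.    79.3]
244 [ 531.2 -110.4   77.4]
245 [ 531.2 -111.1   77.2]
246 [ 530.9 -119.9   54. ]
247 [ 530.9 -121.    53.2]
248 [ 530.8 -121.6   53.7]
249 [ 530.8 -122.6   53.1]
250 [ 530.7 -123.2   53.4]
251 [ 530.7 -123.8   53.9]
252 [ 530.6 -124.9   53. ]
253 [ 530.6 -125.6   53.4]
254 [ 530.6 -126.2   53.7]
255 [ 530.5 -126.9   54. ]
blade front [[528.9, -115.9, 96.2], [528.9, -116.0, 97.5], [528.8, -116.4, 98.0], [528.9, -115.8, 101.2], [528.8, -116.2, 101.8], [528.9, -115.9, 103.8], [528.9, -115.8, 105.6], [528.8, -116.4, 105.6], [528.8, -116.2, 107.6]]
blade L/R [[527.1, -116.0, 106.5], [530.6, -116.4, 106.0]] slot inner L/R [[527.3, -120.5, 76.0], [527.6, -127.2, 58.9], [532.6, -127.2, 59.5], [533.3, -120.4, 77.2]]
rim [[528.4, -113.7, 116.1], [528.4, -113.6, 117.6], [528.4, -113.7, 118.6], [528.4, -113.8, 119.7], [528.4, -114.8, 118.9], [528.3, -115.5, 118.6], [528.3, -116.4, 118.0]]
shoulder row278 [(308, [518.7, -132.5, 80.5]), (309, [521.7, -116.0, 116.6]), (310, [522.3, -115.7, 117.3]), (311, [522.9, -115.0, 119.1]), (312, [523.4, -115.4, 118.3]), (333, [534.8, -115.9, 118.5]), (334, [535.4, -116.4, 117.4]), (335, [536.6, -134.4, 78.6])]
```

drive_tool --moves "0.002 0.001 0 0 -1; 0.004 0.0015 0 0 -1; 0.004 0.0015 0.002 0 -1; 0.004 0.0015 0.004 0 -1; 0.004 0.0015 0.004 0 -1; 0.004 0.0015 0.004 0 -1; 0.004 0.0015 0.004 0 -1; 0.004 0.0015 0.004 0 -1"

```text
time_s: 11.55
tool_pos: [0.5312, -0.1194, 0.1206]
tool_rot: [180.0, 0.0, 86.7]
force: [0.1, 0.2, 0.2]
grip_width: 0.0086
```

```bash
cat > chk.py <<'E'
from pts import *
o=get_obs();im,dp=read_camera("wrist");K,M=cam("wrist",o);tp=np.array(o["tool_pos"])*1000;P=cloud(dp,K,M)*1000
print(np.round(tp,1),o["tool_rot"],o["force"])
x,y,z=P[...,0],P[...,1],P[...,2]
b=(abs(x-tp[0])<9)&(z>tp[2]-32)&(z<tp[2]-17)&(abs(y-tp[1]-7)<5)
print("blade front y",np.median(y[b])-7,"x mid",np.median(x[b]),x[b].min(),x[b].max(),b.sum())
r=(abs(x-tp[0])<2)&(z>tp[2]-10.)&(z<tp[2]-6)&(y>tp[1]+5)&(y<tp[1]+14)
print("rim y",y[r].max()-10 if r.any() else None)
w=(z>56)&(z<71)&(abs(x-530)<8)&(abs(y+127)<4)
print("near wall->slot y",np.median(y[w])+7.75,w.sum())
w=(z>50)&(z<71)&(abs(x-530)<8)&(abs(y+120)<12)
print("slot x",x[w].min(),x[w].max(),(x[w].min()+x[w].max())/2,"top y of deep",y[w].max(),w.sum())
E
python3 chk.py
```

```text
[ 531.2 -119.4  120.6] [1.79997396e+02 7.99580114e-03 8.66803123e+01] [0.13750355 0.22015861 0.16625623]
blade front y -119.39385869702318 x mid 530.5947599485157 528.7900579127804 532.3782363434709 54
rim y -119.29590223287333
near wall->slot y -119.50299159144737 11
slot x 527.7096278495893 533.2591252286891 530.4843765391392 top y of deep -117.34935115203871 95
```

drive_tool --moves "0 0 0.004 0 -1; 0 0 0.008 0 -1; 0 0 0.012 0 -1; 0 0 0.016 0 -1; 0 0 0.02 0 -1; 0 0 0.024 0 -1; 0 0 0.027 0 -1; 0 0 0.029 0 -1"

```text
time_s: 12.4
tool_pos: [0.531, -0.1194, 0.0911]
tool_rot: [-180.0, 0.0, 86.7]
force: [0.5, -0.2, -0.3]
grip_width: 0.0088
```

drive_tool --moves "0 0 0.001 0 -1; 0 0 0.002 0 -1; 0 0 0.0025 0 -1; 0 0 0.003 0 -1; 0 0 0.0035 0 -1; 0 0 0.0035 0 -1; 0 0 0.0035 0 -1; 0 0 0.0035 0 -1"

```text
time_s: 13.2
tool_pos: [0.5313, -0.1194, 0.0885]
tool_rot: [180.0, 0.0, 86.7]
force: [-2.6, 0.9, 5.4]
grip_width: 0.0089
```

drive_tool --moves "0 0 -0.0005 5 -1; 0 0 -0.0005 10 -1; 0 0 -0.0005 15 -1; 0 0 -0.0005 20 -1; 0 0 -0.0005 25 -1; 0 0 -0.0005 30 -1; 0 0 -0.0005 35 -1; 0 0 -0.0005 40 -1"

```text
time_s: 14.0
tool_pos: [0.5317, -0.1196, 0.0886]
tool_rot: [179.9, -0.0, 46.5]
force: [-0.5, -0.3, 0.3]
grip_width: 0.009
```

drive_tool --moves "0 0 0 6 -1; 0 0 0 12 -1; 0 0 0 18 -1; 0 0 0 24 -1; 0 0 0 30 -1; 0 0 0 35 -1; 0 0 0 38 -1; 0 0 0 38 -1"

```text
time_s: 14.8
tool_pos: [0.5318, -0.1196, 0.0886]
tool_rot: [180.0, -0.1, 8.7]
force: [0.9, -0.6, 0.8]
grip_width: 0.0091
```

```bash
python3 -c "
from h import *
o=get_obs();print({k:np.round(v,3).tolist() for k,v in o.items()})"
```

```text
{'time_s': 14.8, 'qpos': [37.794, 14.334, -31.352, 106.354, 8.456, 61.513, -78.114], 'joint_velocities': [0.397, 0.02, -0.394, -0.088, 0.159, -0.071, 2.54], 'effort': [-0.184, -37.152, -3.767, -26.832, -0.275, 0.34, -0.443], 'tool_pos': [0.532, -0.12, 0.089], 'tool_rot': [179.952, -0.077, 8.69], 'force': [0.895, -0.601, 0.809], 'wrist_torque': [-0.136, -0.253, 0.027], 'grip_width': 0.009}
```

drive_tool --moves "0 0 0 1 -1; 0 0 0 2 -1; 0 0 0 3 -1; 0 0 0 4 -1; 0 0 0 4 -1; 0 0 0 4 -1; 0 0 0 4 -1; 0 0 0 4 -1"

```text
time_s: 15.6
tool_pos: [0.5315, -0.1195, 0.0886]
tool_rot: [180.0, -0.0, 4.7]
force: [4.6, -1.0, -1.9]
grip_width: 0.0087
```

```bash
python3 -c "
from h import *
o=get_obs();print({k:np.round(v,3).tolist() for k,v in o.items() if k in('tool_rot','wrist_torque','tool_pos','force','effort')})"
```

```text
{'effort': [-0.202, -37.836, -3.994, -25.81, -0.748, 1.613, -0.334], 'tool_pos': [0.532, -0.12, 0.089], 'tool_rot': [179.976, -0.048, 4.688], 'force': [4.561, -1.032, -1.916], 'wrist_torque': [-0.456, -1.077, 0.288]}
```

drive_tool --moves "0 0 0 0 -0.6; 0 0 0 0 -0.3; 0 0 0 0 -0.2; 0 0 0 0 -0.2; 0 0 -0.01 0 -0.2; 0 0 -0.03 0 -0.2; 0 0 -0.06 0 -0.2; 0 0 -0.1 0 -0.2"

```text
time_s: 16.4
tool_pos: [0.5298, -0.1189, 0.1888]
tool_rot: [-179.9, 0.2, 4.7]
force: [1.0, 0.1, 0.7]
grip_width: 0.0351
```

drive_tool --moves "0 0 -0.03 -8 -0.5; -0.025 0 -0.06 -16 -1; -0.055 0 -0.09 -24 -1; -0.085 0 -0.09 -32 -1; -0.085 0 -0.09 -40 -1; -0.085 0 -0.09 -48 -1; -0.085 0 -0.09 -52 -1; -0.085 0 -0.09 -52 -1"

```text
time_s: 17.2
tool_pos: [0.4463, -0.126, 0.2793]
tool_rot: [180.0, 0.0, 56.7]
force: [-0.5, -0.5, 0.3]
grip_width: 0.0006
```

```bash
python3 look.py 6 key,key_bow,keyslot,start_button_top; python3 - <<'E'
import cv2;im=cv2.imread("pics/wrist6.png");cv2.imwrite("pics/c6.png",cv2.resize(im[0:290,160:480],None,fx=2,fy=2,interpolation=2))
E
```

```text
wrist t 17.2 tcp [ 0.4463 -0.126   0.2793] [179.95   0.    56.7 ] cam [ 0.491 -0.055  0.442] axis [-0.17 -0.26 -0.95]
key [384.5 159.8] 0.58 z-plane [ 0.5341 -0.1251  0.036 ] depth [ 0.5287 -0.1163  0.0867]
key_bow [391.1 161.3] 0.93 z-plane [ 0.5364 -0.1257  0.063 ] depth [ 0.53   -0.1155  0.1175]
keyslot [383.4 163.3] 0.54 z-plane [ 0.5269 -0.1203  0.078 ] depth [ 0.5248 -0.1165  0.0991]
start_button_top [333.8  55.3] 0.7 z-plane [ 0.5362 -0.0082  0.093 ] depth [ 0.5356 -0.0089  0.098 ]
```

View pics/c6.png

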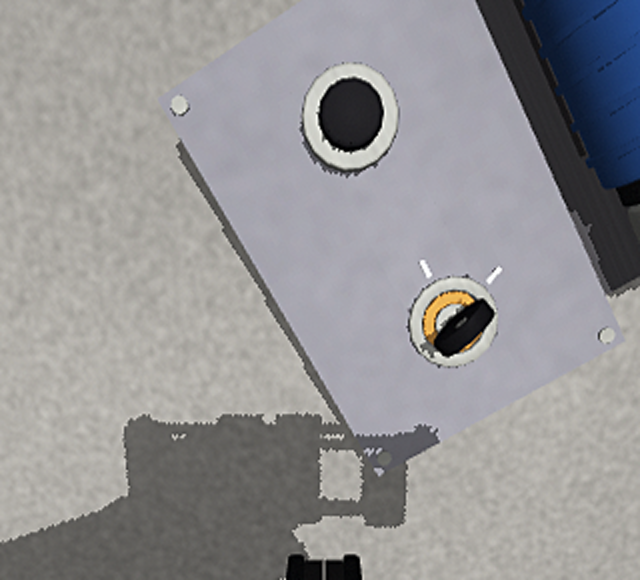

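```bash
python3 - <<'E'
from pts import *
o=get_obs();K,M=cam("wrist",o);dp=np.load("wrist6.npy");P=cloud(dp,K,M)*1000
x,y,z=P[...,0],P[...,1],P[...,2]
m=(abs(x-531)<30)&(abs(y+119)<30)&(z>97)
q=P[m];print(m.sum(),q[:,2].max(),cv2.minAreaRect(q[:,:2].astype(np.float32)))
b=(abs(x-536)<14)&(abs(y+10)<14)&(abs(z-93)<5);print("button pts",P[b].mean(0),b.sum())
im=cv2.imread("pics/wrist6.png");h=((im.max(2)<70)&(abs(x-536)<25)&(abs(y+10)<25)).astype(np.uint8)
cs,_=cv2.findContours(h,0,1);c=max(cs,key=cv2.contourArea)[:,0]
w=np.array([at_z(K,M,p,.093)[:2] for p in c],np.float32)*1000;print(cv2.minEnclosingCircle(w),cv2.fitEllipse(w))
E
```

```text
11486 393.51374996687963 ((524.2313842773438, -132.5391845703125), (49.33272171020508, 32.39054870605469), 13.046924591064453)
button pts [535.86377423 -10.32277031  96.28219218] 865
((536.29150390625, -10.452969551086426), 15.049180030822754) ((536.2913208007812, -10.405020713806152), (28.686071395874023, 29.49481201171875), 131.49400329589844)
```

```bash
python3 - <<'E'
from pts import *
o=get_obs();K,M=cam("wrist",o);dp=np.load("wrist6.npy");P=cloud(dp,K,M)*1000
x,y,z=P[...,0],P[...,1],P[...,2]
m=(abs(x-531)<25)&(abs(y+119)<25)&(z>105)&(z<128)
q=P[m];r=cv2.minAreaRect(q[:,:2].astype(np.float32));print(m.sum(),np.percentile(q[:,2],98),r)
d=q[:,:2]-q[:,:2].mean(0);w,v=np.linalg.eigh(d.T@d);print("pca angle",np.degrees(np.arctan2(v[1,1],v[0,1])))
s=(np.hypot(x-530.5,y+119)<10)&(z<95)&(z>79.5);print("shoulder z",np.percentile(z[s],[10,50,90]),s.sum())
E
```

```text
393 121.63013873891092 ((530.3458251953125, -119.35687255859375), (31.656578063964844, 9.342174530029297), 11.586427688598633)
pca angle -168.06624771081476
shoulder z [80.71158376 82.06335292 92.06741079] 113
```

drive_tool --moves "0.045 0.004 0 0 -1; 0.09 0.008 0.01 0 -1; 0.13 0.011 0.035 0 -1; 0.147 0.012 0.075 0 -1; 0.147 0.012 0.115 0 -1; 0.147 0.012 0.145 0 -1; 0.147 0.012 0.16 0 -1; 0.147 0.012 0.165 0 -1"

```text
time_s: 18.25
tool_pos: [0.5363, -0.0101, 0.1121]
tool_rot: [-179.9, 0.1, 56.6]
force: [0.7, -0.5, 0.6]
grip_width: 0.0008
```

drive_tool --moves "0 0 0.005 0 -1; 0 0 0.01 0 -1; 0 0 0.014 0 -1; 0 0 0.018 0 -1; 0 0 0.021 0 -1; 0 0 0.024 0 -1; 0 0 0.026 0 -1; 0 0 0.027 0 -1"

```text
time_s: 19.05
tool_pos: [0.5381, -0.0102, 0.0908]
tool_rot: [179.9, 0.1, 56.7]
force: [-11.0, -1.0, 33.2]
grip_width: 0.0003
```

drive_tool --moves "0 0 -0.01 0 -1; 0 0 -0.025 0 -1; 0 0 -0.05 0 -1; 0 0 -0.08 0 -1; 0 0 -0.1 0 -0.5; 0 0 -0.1 0 0.3; 0 0 -0.1 0 0.3; 0 0 -0.1 0 0.3"

```text
time_s: 19.85
tool_pos: [0.5362, -0.0101, 0.1852]
tool_rot: [-179.9, 0.1, 56.7]
force: [-0.7, 0.3, -0.2]
grip_width: 0.025
```

```bash
python3 - <<'E'
from pts import *
T=np.eye(4);T[:3,:3]=R.from_euler('xyz',[179.95,0,56.7],degrees=True).as_matrix();T[:3,3]=[.4463,-.126,.2793]
c=calibration("wrist");K=np.array(c["intrinsics"]);M=T@np.array(c["T_tool_cam"])
P=cloud(np.load("wrist6.npy"),K,M)*1000;x,y,z=P[...,0],P[...,1],P[...,2]
d=np.hypot(x-536.3,y+10)
for a,b in((0,8),(8,13),(17,19),(19,21),(21,23),(30,36)):
    m=(d>=a)&(d<b)&(z>70)&(z<110);print(a,b,m.sum(),np.round(np.percentile(z[m],[10,50,90]),1))
o=get_obs();print(o["tool_pos"],o["tool_rot"],o["force"],o["grip_width"])
im,_=read_camera("side");im,_=read_camera("wrist");cv2.imwrite("pics/c7.png",im[:,:,::-1])
E
```

```text
0 8 270 [96.6 97.5 98.5]
8 13 451 [96.4 97.5 98.5]
17 19 288 [86.5 87.5 88.5]
19 21 318 [86.6 87.5 88.6]
21 23 359 [76.2 86.8 88.1]
30 36 1474 [74.5 75.5 76.6]
[ 0.53624665 -0.01011919  0.18518282] [-1.79880625e+02  6.70797009e-02  5.66785849e+01] [-0.72859297  0.29450388 -0.22555717] 0.024959569430234828
```

View pics/c7.png

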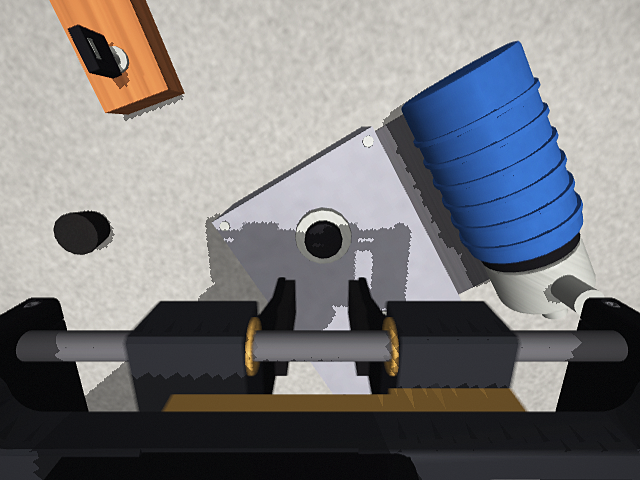

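The first press stopped at z 0.0908 with 33 N. Depth puts the button top at about 97 mm, not the stated 93 mm. I'll press again slowly to read force against travel, so I know it bottomed.

drive_tool --moves "0 0 0 0 -1; 0 0 0.03 0 -1; 0 0 0.06 0 -1; 0 0 0.08 0 -1; 0 0 0.086 0 -1; 0 0 0.089 0 -1; 0 0 0.091 0 -1; 0 0 0.091 0 -1"

```text
time_s: 20.75
tool_pos: [0.5379, -0.01, 0.0965]
tool_rot: [179.9, -0.0, 56.7]
force: [-0.3, -0.3, -0.2]
grip_width: 0.0002
```

drive_tool --moves "0 0 0.0005 0 -1; 0 0 0.001 0 -1; 0 0 0.0015 0 -1; 0 0 0.002 0 -1; 0 0 0.002 0 -1; 0 0 0.002 0 -1; 0 0 0.002 0 -1; 0 0 0.002 0 -1"

```text
time_s: 21.55
tool_pos: [0.5377, -0.01, 0.0938]
tool_rot: [180.0, -0.0, 56.7]
force: [1.6, 0.9, 2.4]
grip_width: 0.0008
```

drive_tool --moves "0 0 0.0005 0 -1; 0 0 0.001 0 -1; 0 0 0.0015 0 -1; 0 0 0.002 0 -1; 0 0 0.002 0 -1; 0 0 0.002 0 -1; 0 0 0.002 0 -1; 0 0 0.002 0 -1"

```text
time_s: 22.35
tool_pos: [0.5373, -0.0101, 0.0916]
tool_rot: [180.0, 0.0, 56.7]
force: [2.8, 0.2, 3.6]
grip_width: 0.0006
```

drive_tool --moves "0 0 0.0005 0 -1; 0 0 0.001 0 -1; 0 0 0.0015 0 -1; 0 0 0.002 0 -1; 0 0 0.002 0 -1; 0 0 0.002 0 -1; 0 0 0.002 0 -1; 0 0 0.002 0 -1"

```text
time_s: 23.15
tool_pos: [0.5373, -0.01, 0.0912]
tool_rot: [180.0, 0.0, 56.7]
force: [-2.4, 0.7, 14.8]
grip_width: 0.0005
```

drive_tool --moves "0 0 -0.01 0 -1; 0 0 -0.03 0 -1; 0 0 -0.06 0 -1; 0 0 -0.1 0 -1; -0.04 -0.01 -0.14 0 -1; -0.08 -0.01 -0.16 0 -1; -0.12 -0.01 -0.18 0 -1; -0.14 -0.01 -0.18 0 -1"

```text
time_s: 23.95
tool_pos: [0.4497, -0.1251, 0.2714]
tool_rot: [179.9, 0.1, 56.4]
force: [0.3, 0.3, 0.0]
grip_width: 0.0008
```

drive_tool --moves "0 0 0 0 -1; 0 0 0 0 -1; 0 0 0 0 -1; 0 0 0 0 -1; 0 0 0 0 -1; 0 0 0 0 -1; 0 0 0 0 -1; 0 0 0 0 -1"

```text
time_s: 24.75
tool_pos: [0.452, -0.1214, 0.2695]
tool_rot: [-180.0, 0.0, 56.7]
force: [-0.1, 0.0, -0.2]
grip_width: 0.0005
```

```bash
python3 - <<'E'
from pts import *
o=get_obs();K,M=cam("wrist",o);im,dp=read_camera("wrist");cv2.imwrite("pics/w8.png",im[:,:,::-1]);P=cloud(dp,K,M)*1000
print(o["time_s"],o["tool_pos"],o["force"])
x,y,z=P[...,0],P[...,1],P[...,2]
q=P[(abs(x-531)<25)&(abs(y+119)<25)&(z>105)&(z<128)];print(len(q),np.percentile(q[:,2],98),cv2.minAreaRect(q[:,:2].astype(np.float32)))
m=np.hypot(x-536.5,y+10)<12;print("button z",np.percentile(z[m&(z<120)],[10,50,90]))
im,dp=read_camera("side");K,M=cam("side")
for t in("spare_key","bottle","cup"):
  print(t,[(np.round(r["uv"],1).tolist(),round(r["conf"],2)) for r in pinpoint("side",t)[:2]])
cv2.imwrite("pics/side8.png",im[:,:,::-1])
E
```

```text
24.75 [ 0.45199215 -0.12142274  0.26950098] [-0.14467617  0.0449306  -0.23313058]
426 122.12145373007309 ((530.5757446289062, -119.07872772216797), (31.635705947875977, 9.607673645019531), 12.097704887390137)
button z [96.65400963 97.59860746 98.57983275]
spare_key [([397.3, 342.8], 0.71)]
bottle [([188.7, 332.6], 0.89)]
cup [([215.1, 404.4], 0.57)]
```

View pics/side8.png

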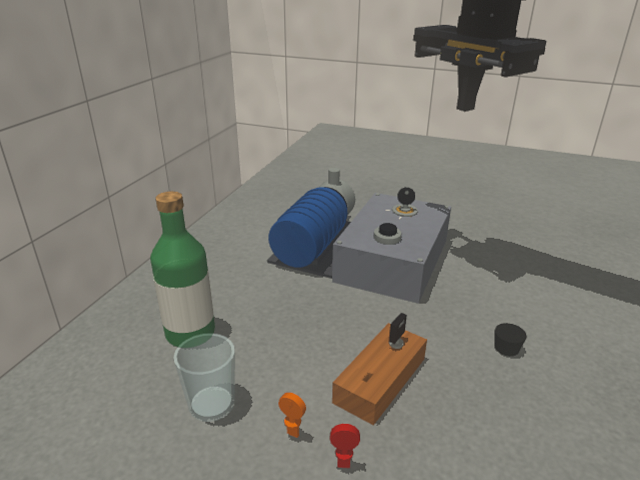

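```bash
python3 -c "
from cell import *
print(sign_off())"
```

```text
the job is handed in; nothing more can be done
None
```

The round-headed key is home in the switch and turned on. The start button was then pressed to the bottom and came back up. I handed the job in at about 25 s, and sign-off gave no verdict.

**Last checks:**
- **Key:** its head points about 75° clockwise of off. With the blade's play, the switch is at about 69–70°, which is at the stop. I also felt the torque rise there before letting go. The head's top is at 122 mm, where a fully home key should have it (about 121 mm).
- **Button:** on a slow second press the force grew to 3.6 N, then jumped to 14.8 N at the end of travel. Afterwards its top was back at its starting height.
- **Other objects:** the square-headed key, bottle and glass are where they started, and the bottle and glass are upright. The arm is clear of everything.

**What disagreed:**
- **Slot position:** my first measurement was about 4 mm off. A close-up depth check showed this before insertion, and I corrected it.
- **Button height:** the top measured about 97 mm, not the stated 93 mm, so my first press bottomed early and reached about 33 N, under the 40 N limit. That is why I pressed again slowly.

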